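# Temperature check through the vent hole of a bench kiln

## Task

Take a temperature check of the little bench kiln: pull the plug out of the vent hole in its lid and set it down, without dropping it, on the spare square of kiln shelf beside the kiln. Then lift the probe out of its stand by the handle and lower it upright through the open hole without ever letting it touch the kiln. Finish still holding it there, its thin sheath in the middle of the hole and its tip halfway down the chamber, and leave the pot, the jar and the kiln post where they are.

Things in the scene. Friction and masses are not known exactly. Their poses are not given: they have to be found in the camera images.
- kiln: fixed eight-sided bench kiln, cream firebrick in a steel jacket, 262 mm across flats; flat lid top 160 mm above the bench, lid 38 mm thick (stays shut), empty chamber below it 76 mm deep. Origin under its centre at bench level, +x to the hinge; a bar handle stands 40 mm out of the lid on the -x side; a control box, 120 mm high, stands 50 mm out of the side between +x and -y.
- hole (a point): centre of the round vent hole where it opens in the lid's flat top (35 mm from the kiln's centre towards -x). The hole is straight and vertical, 24 mm in diameter, and goes through the 38 mm lid; z up. The middle of the chamber's depth is 76 mm below this point.
- plug: loose fireclay plug, about 50 g, standing upright in the vent hole at the start (1.5 mm play all round). From the bottom: stem 21 mm diameter, 24 mm long; head 34 mm diameter, 6 mm thick (rests on the lid); peg grip 18 mm diameter, 34 mm long. Origin at the centre of the stem's foot (24 mm below the lid's top at the start), z up. It can stand on its foot.
- slab: flat square of kiln shelf on the bench, 120 x 120 mm, 15 mm thick, does not shift; origin at the centre of its underside, its top 15 mm higher.
- stand: steel probe stand, fixed: base plate, upright at its +x side and a top plate 82 x 50 mm, 5 mm thick, its top 125 mm above the bench, with a 16 mm hole straight above the origin, in which the probe hangs. Origin at bench level under that hole.
- probe: hand-held temperature probe, about 110 g, hanging upright in the stand, its heat shield resting on the stand's top. Origin at the tip, z up along the probe. From the tip: white ceramic sheath 8 mm diameter, 110 mm long; heat shield 40 mm diameter, 3 mm thick; neck 16 mm diameter, 12 mm; black handle from 125 to 191 mm, flat-sided, 30 mm wide along x, 20 mm thick along y.
- probe_tip (a point): the tip of the probe's sheath, centre of its end (same point as the probe's origin).
- probe_upper (a point): point on the sheath's axis 76 mm above the tip: it lies level with the lid's top when the tip is at the middle of the chamber's depth.
- probe_grip (a point): point on the probe's axis in the handle, 160 mm above the tip: a good place to grasp; 175 mm above the bench at the start.
- pot: bystander: unfired dark brown rectangular bonsai pot, 150 x 110 x 62 mm, origin at the centre of its underside.
- prop: bystander: tubular kiln post standing upright, 40 mm diameter, 75 mm tall, origin at the centre of its underside.
- jar: bystander: grey jar with a white lid, 60 mm diameter, 80 mm tall, origin at the centre of its underside.
Mind the look-alikes: they are no part of the job. What is shaped like the stand but turquoise or yellow is not meant.

How it is judged (in metres and radians):
On the way, in this order (a step that is already met when the one before it is completed fails the run):
1. the plug has been pulled and rests on the slab, let go (contact force between plug and slab above 0.05 N and contact force between plug and the fingers below 0.05 N and linear speed of plug below 0.03 m/s), for 0.2 s.
2. the probe is in the fingers, out of its stand, its tip higher than the kiln's lid (z of probe_tip in the frame of hole above 0.003 m and contact force between probe and the fingers above 0.5 N and contact force between probe and stand below 0.05 N), for 0.1 s.
At the end, for the whole second after the job is handed in: the probe is held still in the fingers, its tip 58 to 94 mm below the lid's top (the chamber's middle is at 76 mm), the tip and the sheath 76 mm above it both within 4 mm of the hole's axis, nothing of it touching the kiln; the plug rests, let go, on the slab (all of step 1 and horizontal distance between each of probe_tip, probe_upper and hole below 0.004 m and z of probe_tip in the frame of hole between -0.094 and -0.058 m and contact force between probe and the fingers above 0.5 N and contact force between probe and kiln below 0.05 N and linear speed of probe below 0.02 m/s); the arm keeps its last pose, push and grip.
It fails at once if the probe touches the kiln (contact force between probe and kiln above 0.1 N).
It fails at once if the plug is dropped (falls freely for more than about 3 cm) (linear speed of plug above 0.75 m/s and contact force between plug and the fingers below 0.05 N).
It fails at once if the pot, the jar or the kiln post is moved by more than 2 cm (distance of any of pot, prop, jar from where it was at the start of the episode above 0.02 m).
It also fails if it takes over 72 s, if anything falls off the work surface, if the arm or the gripper's body presses on something with over 40 N, if the wrist force passes 120 N, or if a joint passes its speed limit or range.

## Robot

A 6-joint arm with a two-finger parallel gripper is mounted at the origin on the work surface. World frame = base frame: x ahead of the robot, y to its left, z up, the work surface at z = 0. Lengths are in mm, angles in rad, forces in N, time in s.
With the tool pointing down it reaches from about 300 to 750 mm from the base axis. Payload 8.5 kg.
Tool frame: the origin (TCP) lies on the centre line of the jaws, within the pads' length; the fingertips stand 17 mm ahead of it and the grasp point (between the pads) lies 2 mm behind it; x points along the fingers, z is the direction in which the jaws open and shut, and the axes are right-handed (so a half turn about x gives the same grasp; the last joint's range is limited). The gripper opens to 85 mm and grips with 20 to 120 N. Pads are 22 mm wide; open, the fingers measure 114 mm over their backs; the gripper's body (76 mm by 85 mm) begins 54 mm behind the grasp point. The pads swing forward as they close: fully open they stand 13 mm farther back than shut.
Start: joints at [1.056, 0.381, 1.297, -0, 1.464, -0.215], TCP at [162.422, 525.452, 248.322] pointing down, gripper open.
Joint ranges: [-3.11, 3.11], [-0.89, 2.33], [0.22, 2.48], [-1.42, 4.56], [0.17, 2.85], [-2.88, 2.88]. Speed limits (rad/s): [2.39, 2.39, 3.14, 3.14, 3.14, 3.14].

## Interface

Orientations are given as [roll, pitch, yaw] about the fixed x, y, z axes, in that order (R = Rz(yaw) Ry(pitch) Rx(roll)).
In Python, from cell import bot gives the robot as it stands.
- The arm moves only by the tool play_rows, never from a script. Its argument "targets" is a list of rows, each a list of 7 numbers: the turn, a rotation vector about the tool's x, y, z each as a share of 60 degrees, from -1 to 1, then the shift along the tool's x, y, z each as a share of 0.5 m, from -1 to 1, then the opening, from -1 (shut) to 1 (fully open). A call has 1 to 20 rows; each row is the pose to reach, as a shift and turn from the pose commanded when the call began, along the tool's axes at that moment; what a row does not reach only later rows make up. A row lasts 1/12 s, in which the tool goes at most 41.7 mm and 7.16 degrees, less where a joint would pass 70% of its speed; a pose out of reach is approached as far as the arm can. A call with a number of a shift or a turn outside -1 to 1 is refused whole. A call with a gripper value outside its range is refused whole. The fingers move at their own pace and stop on an object; "newtons" is the grip in N (left out, the last holds). Time passes only in rows, so rows that repeat a pose let the fingers close. It gives the time, the measured TCP pose, the force and the opening at its end, in the units of the state.
- bot.read_state(): the state, without advancing time (a new reading comes with each control period).
- bot.capture(name): name is "side" or "top" or "wrist"; returns a dict with "frame" (480x640x3 uint8, red, green, blue), "fx", "fy", "cx", "cy" (pixels), "R" (3x3) and "t" (3): a world point X has camera coordinates R X + t; the wrist camera has in their place "T_tool_cam" (4x4, takes a point from camera to tool coordinates, whose origin is the TCP and whose axes are the tool frame's). Camera axes: x right, y down, z forward; pixel columns grow to the right and rows downward; lengths in mm; the calibration is good to about 2 mm. A picture is of the moment at which its call begins: read the wrist's pose just before it. There is no depth.
- bot.hand_in(): hands the job in, once; it reports no verdict.
Trained networks look in a picture, given as the dict that the camera call returned (one of the last four; its "shot" number tells which), for a name from the list of things; names that differ only in an ending like _2 or _b are one class to them, and where a whole thing is asked for, a point or a joint stands for the part that bears it (a point fixed in the world has none). Each returns a list of dicts, best first, with "score" (0 to 1); they miss things now and then, are a little off and sometimes report something else, mostly with a low value. They report only what shows in the picture. A call takes as long as a camera call. They do not tell look-alikes from the thing itself.
- bot.boxes_of(thing, picture): "location" ([x, y, z] in mm, in world coordinates, good to about 4 mm: the middle of the surface that is visible of it).
- bot.silhouettes(thing, picture): "region" (480x640 bool, what is visible of it).
- bot.pinpoint(thing, picture): "location" ([x, y, z] in mm, in world coordinates, good to about 4 mm: a listed point, or the origin of a listed thing).
The state is a dict: "t": time; "qpos": joint angles; "qvel": joint speeds; "joint_efforts": joint torques, N m; "tool_pos": TCP position; "orientation": TCP orientation; "contact_force": force on the tool from outside, world axes, zero at the start; "wrist_torque": the same for the moment, N m; "opening": opening from 0.0 (shut) to 1.0 (fully open).
Only numpy, scipy, OpenCV 4.12 (cv2) and the standard library are available. Lean on these libraries where they do the work, as an engineer would, in place of code of your own. Each camera call takes 0.05 s, during which the arm holds its last target. There are 200 camera calls.

## Working session

There is one attempt and no reset: what is moved stays moved. The work goes in short steps, Python scripts to look and compute and a tool call to move; the robot and the scene stay as the last step left them, time stands still between calls to the robot, and variables do not carry over. Pictures are saved under pics/ and viewed, about 8 in all and at most 12, crops included, and the job is handed in when it is done.

Besides the shell and the picture viewer there is one more tool, called after "Call:" by a JSON object that holds its "name" and its "arguments". play_rows: Moves the arm, as the interface text tells. Shift numbers are shares of 0.5 m and turn numbers shares of 60 degrees, none past 1 either way. Its arguments: {"type":"object","properties":{"targets":{"type":"array","items":{"type":"array","items":{"type":"number"}}},"newtons":{"type":"number"}},"required":["targets"]}

```bash
mkdir -p pics; ls; cat > h.py <<'E'
import numpy as np, cv2
from scipy.spatial.transform import Rotation as Ro
from cell import bot
def save(c,n): cv2.imwrite(f'pics/{n}.png',c['frame'][:,:,::-1])
def pose():
    s=bot.read_state(); return np.array(s['tool_pos']),Ro.from_euler('xyz',s['orientation']).as_matrix(),s
def project(c,X):
    p=c['R']@np.array(X)+c['t']; return c['fx']*p[0]/p[2]+c['cx'],c['fy']*p[1]/p[2]+c['cy']
def rel(target,Rt=None):
    p,R,s=pose(); d=R.T@(np.array(target)-p)/500
    w=np.zeros(3) if Rt is None else Ro.from_matrix(R.T@Rt).as_rotvec()/np.radians(60)
    return np.round(w,4),np.round(d,4)
E
python3 - <<'E'
from h import *
p,R,s=pose(); print(p,R.round(3),s)
a=bot.capture('top');b=bot.capture('side')
save(a,'top');save(b,'side')
for n in ['kiln','hole','plug','slab','stand','probe','probe_grip','probe_tip','pot','prop','jar']:
  for nm,c in (('top',a),('side',b)):
    print(n,nm,[(np.round(d['location']).tolist(),round(d['score'],2)) for d in bot.pinpoint(n,c)[:4]])
print(a['R'],a['t'],b['R'],b['t'])
E
```

```text
pics
[162.29941463 525.20516392 247.7076721 ] [[-0.001 -0.955  0.295]
 [-0.001  0.295  0.955]
 [-1.     0.    -0.001]] {'t': 0.0, 'qpos': array([ 1.05567233e+00,  3.81167442e-01,  1.29831835e+00,  1.81020727e-06,
        1.46358192e+00, -2.15285143e-01]), 'qvel': array([ 0.0005666 ,  0.0030646 ,  0.00101491, -0.00022924, -0.00059151,
       -0.00052609]), 'joint_efforts': array([-7.43295113e-04, -4.48466349e+01, -2.31280124e+01, -2.28624813e-04,
        4.73121065e-03,  6.07800477e-07]), 'tool_pos': array([162.29941463, 525.20516392, 247.7076721 ]), 'orientation': array([ 2.92508754,  1.56932127, -2.08714049]), 'contact_force': array([ 0.48450565,  0.50240647, -0.74438317]), 'wrist_torque': array([ 0.0157738 , -0.05109187, -0.02926315]), 'opening': 1.0026782272084727}
kiln top []
kiln side [([561.0, 33.0, -1.0], 0.58), ([343.0, 159.0, -2.0], 0.34)]
hole top [([527.0, 29.0, 162.0], 0.95)]
hole side [([526.0, 22.0, 163.0], 0.62)]
plug top [([526.0, 33.0, 136.0], 0.61)]
plug side [([532.0, 28.0, 136.0], 0.68)]
slab top [([436.0, -325.0, 1.0], 0.94), ([349.0, 159.0, 0.0], 0.55)]
slab sid
[... 463 characters left out ...]
0], 0.34)]
probe_tip top []
probe_tip side [([460.0, 371.0, 15.0], 0.66)]
pot top [([686.0, 324.0, -1.0], 0.67)]
pot side [([688.0, -361.0, -5.0], 0.32)]
prop top [([684.0, -360.0, -1.0], 0.66)]
prop side [([342.0, 159.0, -1.0], 0.7), ([686.0, -366.0, -4.0], 0.45)]
jar top [([344.0, 159.0, -0.0], 0.6)]
jar side [([342.0, 160.0, -1.0], 0.75)]
[[-2.61351473e-03 -9.99948800e-01  9.77580022e-03]
 [-9.82213013e-01  7.31476903e-04 -1.87768642e-01]
 [ 1.87751877e-01 -1.00926543e-02 -9.82164635e-01]] [  77.73578596  543.09974837 1209.76645907] [[-0.93799588 -0.34663056 -0.00331541]
 [-0.16803318  0.46302822 -0.87026991]
 [ 0.30319727 -0.81575249 -0.492564  ]] [493.17142452 170.70612546 987.00225103]
```

View pics/top.png

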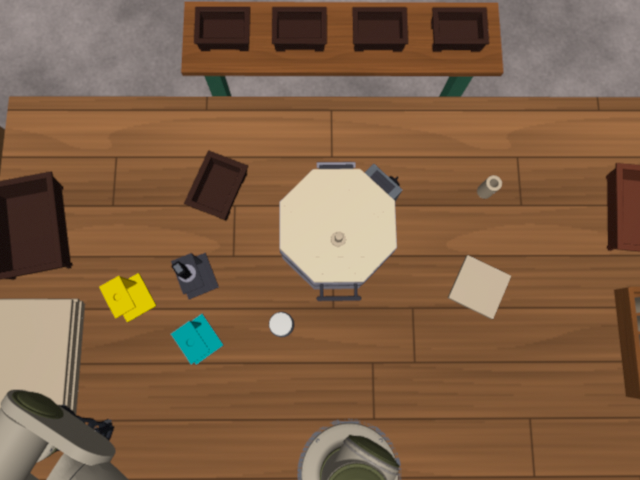

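View pics/side.png

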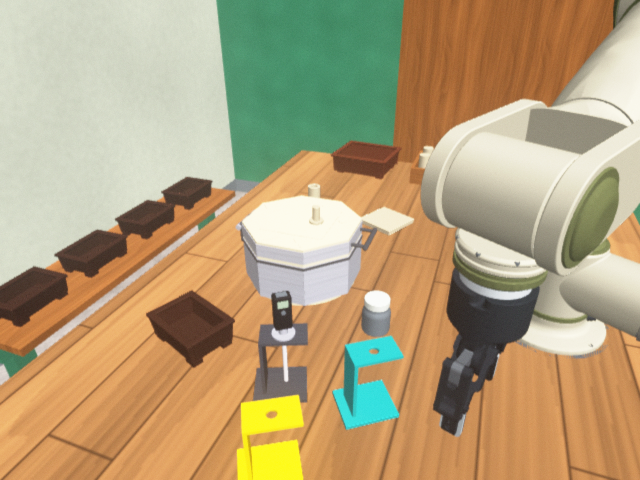

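The top view has the kiln with its plug at about (338,238), the slab at (480,287) and the dark stand with the probe at (192,272). The yellow and turquoise stands are decoys. The side view agrees. I'll go above the plug first.

Call:
{"name": "play_rows", "arguments": {"targets": [[0,0,0,-0.08,0,0,1],[0,0,0,-0.16,0,0,1],[0,0,0,-0.16,-0.2,-0.146,1],[0,0,0,-0.16,-0.99,-0.73,1],[0,0,0,-0.16,-0.99,-0.73,1],[0,0,0,-0.16,-0.99,-0.73,1],[0,0,0,-0.16,-0.99,-0.73,1],[0,0,0,-0.16,-0.99,-0.73,1],[0,0,0,-0.16,-0.99,-0.73,1],[0,0,0,-0.16,-0.99,-0.73,1],[0,0,0,-0.16,-0.99,-0.73,1],[0,0,0,-0.16,-0.99,-0.73,1],[0,0,0,-0.16,-0.99,-0.73,1],[0,0,0,-0.16,-0.99,-0.73,1],[0,0,0,-0.16,-0.99,-0.73,1],[0,0,0,-0.16,-0.99,-0.73,1],[0,0,0,-0.16,-0.99,-0.73,1],[0,0,0,-0.16,-0.99,-0.73,1],[0,0,0,-0.16,-0.99,-0.73,1],[0,0,0,-0.16,-0.99,-0.73,1]]}}

```text
t: 2.87
tool_pos: [527.2, 30.9, 328.3]
orientation: [1.126, 1.57, 2.397]
contact_force: [0.5, -0.5, 0.6]
opening: 1.0
```

```bash
python3 - <<'E'
from h import *
p,R,s=pose(); c=bot.capture('wrist'); save(c,'w1')
T=np.array(c['T_tool_cam']); print(p.round(1),R.round(3),s['qpos'].round(2),T.round(3),c['fx'],c['cx'],c['cy'])
for n in ['hole','plug']:
  print(n,[(np.round(d['location'],1).tolist(),round(d['score'],2)) for d in bot.pinpoint(n,c)[:4]])
r=bot.silhouettes('plug',c)
if r:
  m=r[0]['region']; v,u=np.nonzero(m); print(u.min(),u.max(),v.min(),v.max(),u.mean(),v.mean())
E
```

```text
[527.2  30.9 328.3] [[-0.    -0.955  0.295]
 [ 0.     0.295  0.955]
 [-1.     0.     0.   ]] [-0.17  0.3   1.19  0.    1.65 -1.44] [[-1.00000e-03 -2.61000e-01  9.65000e-01 -1.24908e+02]
 [ 0.00000e+00 -9.65000e-01 -2.61000e-01  6.67480e+01]
 [ 1.00000e+00 -0.00000e+00  1.00000e-03 -5.44000e-01]
 [ 0.00000e+00  0.00000e+00  0.00000e+00  1.00000e+00]] 372.5158631405657 316.85752736017076 241.60363828025257
hole []
plug [([528.6, 33.8, 135.3], 0.66)]
294 335 208 251 314.4851985559567 229.31335740072203
```

View pics/w1.png

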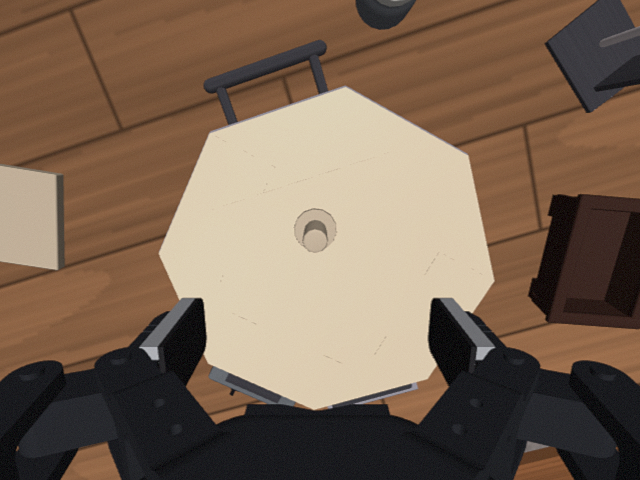

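The plug's head is centred near (315,230), with the bar handle above it and clear of the grasp.

```bash
cat >> h.py <<'E'
def back(c,p,R,u,v,z):
    T=np.array(c['T_tool_cam']); d=R@T[:3,:3]@np.array([(u-c['cx'])/c['fx'],(v-c['cy'])/c['fy'],1]); o=R@T[:3,3]+p
    return o+d*(z-o[2])/d[2]
E
python3 - <<'E'
from h import *
p,R,s=pose(); c=bot.capture('wrist')
print(back(c,p,R,315,229.7,166).round(1), rel([528,30.5,186]))
cv2.imwrite('pics/w1c.png',cv2.resize(c['frame'][190:270,275:355,::-1],(640,640),interpolation=cv2.INTER_CUBIC)[:600])
E
```

```text
[527.9  29.6 166. ] (array([0., 0., 0.]), array([ 0.2854, -0.0021, -0.0013]))
```

View pics/w1c.png

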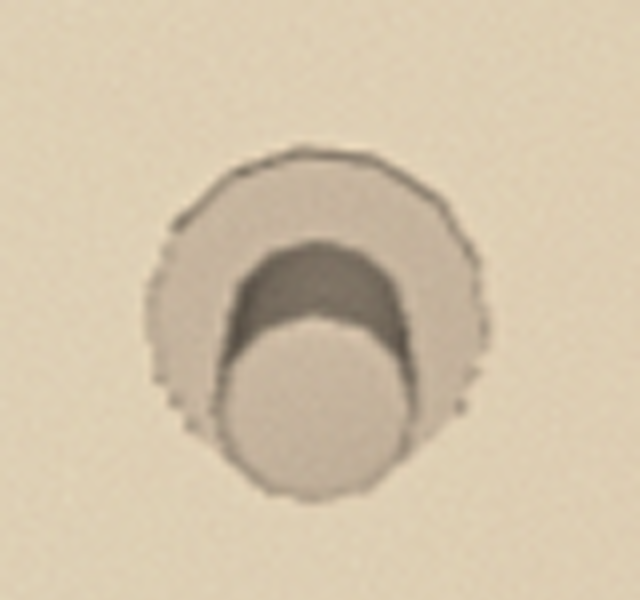

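Both cues agree to within a couple of mm. I'll descend and grip gently.

Call:
{"name": "play_rows", "arguments": {"newtons": 40, "targets": [[0,0,0,0.07,-0.0023,-0.002,1],[0,0,0,0.14,-0.0023,-0.002,1],[0,0,0,0.2,-0.0023,-0.002,1],[0,0,0,0.25,-0.0023,-0.002,1],[0,0,0,0.27,-0.0023,-0.002,1],[0,0,0,0.28,-0.0023,-0.002,1],[0,0,0,0.28,-0.0023,-0.002,1],[0,0,0,0.28,-0.0023,-0.002,-1],[0,0,0,0.28,-0.0023,-0.002,-1],[0,0,0,0.28,-0.0023,-0.002,-1],[0,0,0,0.28,-0.0023,-0.002,-1],[0,0,0,0.28,-0.0023,-0.002,-1],[0,0,0,0.28,-0.0023,-0.002,-1],[0,0,0,0.28,-0.0023,-0.002,-1],[0,0,0,0.28,-0.0023,-0.002,-1],[0,0,0,0.28,-0.0023,-0.002,-1],[0,0,0,0.28,-0.0023,-0.002,-1]]}}

```text
t: 4.53
tool_pos: [528.5, 29.2, 188.8]
orientation: [-1.523, 1.57, -0.252]
contact_force: [-1.7, -0.8, 5.7]
opening: 0.197
```

Call:
{"name": "play_rows", "arguments": {"targets": [[0,0,0,-0.015,0,0,-1],[0,0,0,-0.03,0,0,-1],[0,0,0,-0.045,0,0,-1],[0,0,0,-0.06,0,0,-1],[0,0,0,-0.08,0,0,-1],[0,0,0,-0.1,0,0,-1],[0,0,0,-0.13,0,0,-1],[0,0,0,-0.16,0,0,-1],[0,0,0,-0.16,0,0,-1],[0,0,0,-0.16,0,0,-1]]}}

```text
t: 5.37
tool_pos: [528.5, 29.2, 268.8]
orientation: [-1.438, 1.569, -0.167]
contact_force: [-1.0, -0.4, -0.3]
opening: 0.194
```

```bash
python3 - <<'E'
from h import *
p,R,s=pose(); print(p.round(1),s['contact_force'].round(2),s['opening'])
c=bot.capture('wrist'); save(c,'w2')
for n in ['hole','plug']:
  print(n,[(np.round(d['location'],1).tolist(),round(d['score'],2)) for d in bot.pinpoint(n,c)[:4]])
c=bot.capture('top')
for n in ['hole','plug','slab']:
  print(n,[(np.round(d['location'],1).tolist(),round(d['score'],2)) for d in bot.pinpoint(n,c)[:4]], [(np.round(d['location'],1).tolist(),round(d['score'],2)) for d in bot.boxes_of(n,c)[:4]] if n!='hole' else '')
print(rel([437,-326,265]))
E
```

```text
[528.5  29.2 268.8] [-1.04 -0.37 -0.31] 0.19376267919885856
hole [([528.4, 26.4, 161.4], 0.64)]
plug [([530.1, 31.8, 215.1], 0.57)]
hole [([526.9, 32.3, 162.3], 0.71)] 
plug [([524.6, 35.8, 213.2], 0.54)] [([510.3, 35.4, 244.9], 0.56)]
slab [([433.5, -329.3, -3.0], 0.92)] [([435.1, -329.6, 13.9], 0.89)]
(array([0., 0., 0.]), array([ 0.0061, -0.0354, -0.7327]))
```

View pics/w2.png

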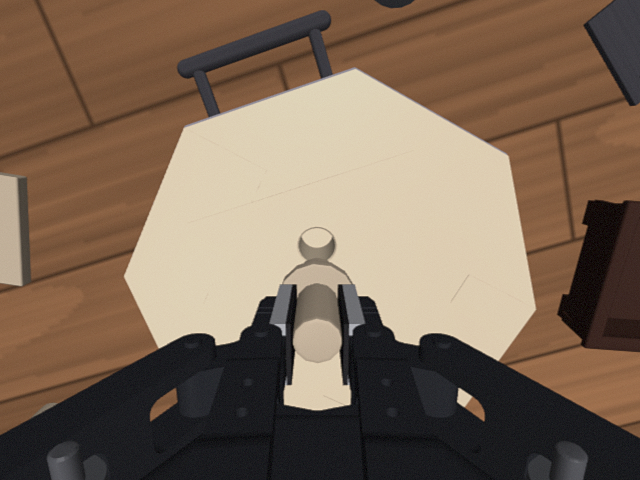

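The hole is open, rim at about (317,243), and the plug is held upright in the jaws. Carrying it to the slab.

Call:
{"name": "play_rows", "arguments": {"targets": [[0,0,0,0,-0.002,-0.04,-1],[0,0,0,0,-0.005,-0.1,-1],[0,0,0,0,-0.0354,-0.7327,-1],[0,0,0,0,-0.0354,-0.7327,-1],[0,0,0,0,-0.0354,-0.7327,-1],[0,0,0,0,-0.0354,-0.7327,-1],[0,0,0,0,-0.0354,-0.7327,-1],[0,0,0,0,-0.0354,-0.7327,-1],[0,0,0,0,-0.0354,-0.7327,-1],[0,0,0,0,-0.0354,-0.7327,-1],[0,0,0,0,-0.0354,-0.7327,-1],[0,0,0,0,-0.0354,-0.7327,-1],[0,0,0,0,-0.0354,-0.7327,-1],[0,0,0,0,-0.0354,-0.7327,-1],[0,0,0,0.1,-0.0354,-0.7327,-1],[0,0,0,0.17,-0.0354,-0.7327,-1],[0,0,0,0.24,-0.0354,-0.7327,-1],[0,0,0,0.3,-0.0354,-0.7327,-1],[0,0,0,0.34,-0.0354,-0.7327,-1],[0,0,0,0.34,-0.0354,-0.7327,-1]]}}

```text
t: 7.48
tool_pos: [436.3, -323.5, 94.8]
orientation: [1.005, 1.563, 2.277]
contact_force: [-0.1, 1.0, -0.8]
opening: 0.195
```

```bash
python3 - <<'E'
from h import *
p,R,s=pose(); print(p.round(1),R.round(3),s['contact_force'].round(2),s['opening'],s['qpos'].round(2))
c=bot.capture('wrist'); save(c,'w3')
for n in ['slab','plug']:
  print(n,[(np.round(d['location'],1).tolist(),round(d['score'],2)) for d in bot.pinpoint(n,c)[:4]])
E
```

```text
[ 436.3 -323.5   94.8] [[-0.005 -0.956  0.294]
 [ 0.006  0.294  0.956]
 [-1.     0.006  0.004]] [-0.06  0.96 -0.78] 0.19542446187513116 [-0.86  0.53  1.53  0.    1.08 -2.13]
slab [([434.5, -333.6, 1.4], 0.9)]
plug [([436.7, -319.6, 39.5], 0.78)]
```

View pics/w3.png

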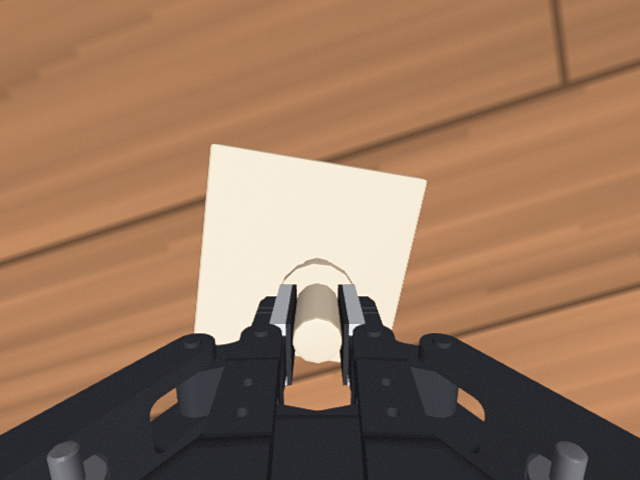

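The plug is over the slab, well inside its edges, with about 27 mm to go. Lowering gently.

Call:
{"name": "play_rows", "arguments": {"targets": [[0,0,0,0.015,0,0,-1],[0,0,0,0.03,0,0,-1],[0,0,0,0.04,0,0,-1],[0,0,0,0.045,0,0,-1],[0,0,0,0.047,0,0,-1],[0,0,0,0.049,0,0,-1],[0,0,0,0.05,0,0,-1],[0,0,0,0.05,0,0,-1]]}}

```text
t: 8.3
tool_pos: [437.1, -326.1, 73.4]
orientation: [-2.177, 1.571, -0.906]
contact_force: [-0.4, -0.1, -0.5]
opening: 0.194
```

Call:
{"name": "play_rows", "arguments": {"targets": [[0,0,0,0.004,0,0,-1],[0,0,0,0.006,0,0,-1],[0,0,0,0.008,0,0,-1],[0,0,0,0.0095,0,0,-1],[0,0,0,0.011,0,0,-1],[0,0,0,0.011,0,0,-1]]}}

```text
t: 8.8
tool_pos: [437.1, -326.0, 67.8]
orientation: [-1.805, 1.571, -0.534]
contact_force: [0.3, -0.0, -0.0]
opening: 0.198
```

Call:
{"name": "play_rows", "arguments": {"targets": [[0,0,0,0.001,0,0,-1],[0,0,0,0.002,0,0,-1],[0,0,0,0.002,0,0,-1]]}}

```text
t: 9.05
tool_pos: [437.3, -326.1, 67.7]
orientation: [-2.099, 1.57, -0.828]
contact_force: [-1.7, 1.1, 7.9]
opening: 0.197
```

There's 7.9 N of contact, so the foot is on the slab. Releasing.

Call:
{"name": "play_rows", "arguments": {"targets": [[0,0,0,0,0,0,-0.4],[0,0,0,0,0,0,-0.2],[0,0,0,0,0,0,0.2],[0,0,0,0,0,0,0.6],[0,0,0,0,0,0,1],[0,0,0,0,0,0,1],[0,0,0,0,0,0,1],[0,0,0,0,0,0,1],[0,0,0,-0.04,0,0,1],[0,0,0,-0.1,0,0,1],[0,0,0,-0.2,0,0,1],[0,0,0,-0.3,0,0,1],[0,0,0,-0.4,0,0,1],[0,0,0,-0.5,0,0,1],[0,0,0,-0.54,0,0,1],[0,0,0,-0.54,0,0,1],[0,0,0,-0.54,0,0,1]]}}

```text
t: 10.47
tool_pos: [437.5, -326.4, 340.7]
orientation: [-2.13, 1.563, -0.859]
contact_force: [0.9, 1.8, -0.8]
opening: 1.0
```

```bash
python3 - <<'E'
from h import *
p,R,s=pose(); print(p.round(1),s['contact_force'].round(2),s['opening'])
c=bot.capture('wrist'); save(c,'w4')
for n in ['slab','plug']:
  print(n,[(np.round(d['location'],1).tolist(),round(d['score'],2)) for d in bot.pinpoint(n,c)[:4]])
print(rel([458,371,p[2]]))
E
```

```text
[ 437.5 -326.4  340.7] [ 0.94  1.78 -0.76] 1.0001857558097014
slab [([436.1, -329.0, 0.8], 0.72), ([435.8, -325.4, 13.9], 0.65)]
plug [([437.7, -324.4, 14.5], 0.88)]
(array([0., 0., 0.]), array([-0.0081,  0.371 ,  1.3438]))
```

View pics/w4.png

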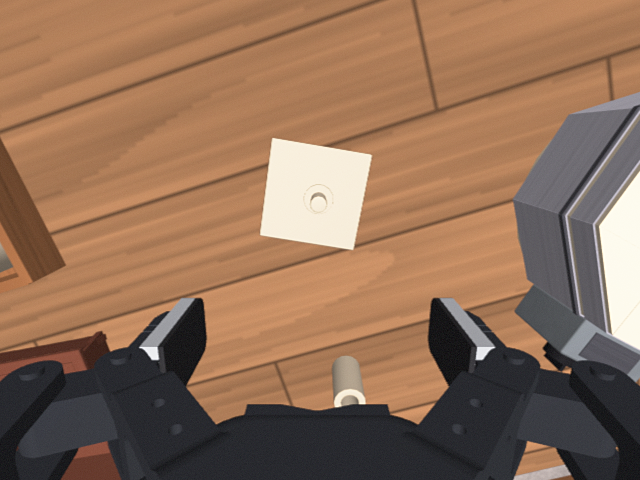

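The plug stands on the slab at (318,200). On the way to the stand I'll stop over the hole for a clear look.

Call:
{"name": "play_rows", "arguments": {"targets": [[0,0,0,0,0.037,0.733,1],[0,0,0,0,0.037,0.733,1],[0,0,0,0,0.037,0.733,1],[0,0,0,0,0.037,0.733,1],[0,0,0,0,0.037,0.733,1],[0,0,0,0,0.037,0.733,1],[0,0,0,0,0.037,0.733,1],[0,0,0,0,0.037,0.733,1],[0,0,0,0,0.037,0.733,1],[0,0,0,0,0.037,0.733,1],[0,0,0,0,0.037,0.733,1],[0,0,0,0,0.037,0.733,1],[0,0,0,0,0.037,0.733,1],[0,0,0,0,0.037,0.733,1]]}}

```text
t: 11.78
tool_pos: [527.5, 28.4, 336.5]
orientation: [1.886, 1.57, -3.128]
contact_force: [0.6, -0.5, 0.4]
opening: 1.003
```

```bash
python3 - <<'E'
from h import *
p,R,s=pose(); print(p.round(1),R.round(4),s['contact_force'].round(2),s['opening'])
c=bot.capture('wrist'); np.save('hole.npy',c['frame'])
for n in ['hole']:
  for d in bot.pinpoint(n,c)[:4]: print(n,np.round(d['location'],1),d['score'])
cv2.imwrite('pics/w5.png',cv2.resize(c['frame'][190:270,275:355,::-1],(640,640),interpolation=cv2.INTER_CUBIC)[:600])
for uv in [(315,230),(315,220),(325,230)]: print(uv,back(c,p,R,*uv,160).round(1))
t=bot.capture('top'); 
for n in ['hole']:
  for d in bot.pinpoint(n,t)[:4]: print(n,np.round(d['location'],1),d['score'])
print(rel([458,371,p[2]]))
E
```

```text
[527.5  28.4 336.5] [[-8.000e-04 -9.548e-01  2.972e-01]
 [-0.000e+00  2.972e-01  9.548e-01]
 [-1.000e+00  8.000e-04 -2.000e-04]] [ 0.59 -0.48  0.42] 1.0026674455159037
hole [528.4  29.5 161.2] 0.92
(315, 230) [531.4  25.4 160. ]
(315, 220) [523.3  27.9 160. ]
(325, 230) [533.9  33.3 160. ]
hole [528.1  32.2 162.1] 0.83
(array([0., 0., 0.]), array([0.0008, 0.3356, 0.612 ]))
```

View pics/w5.png

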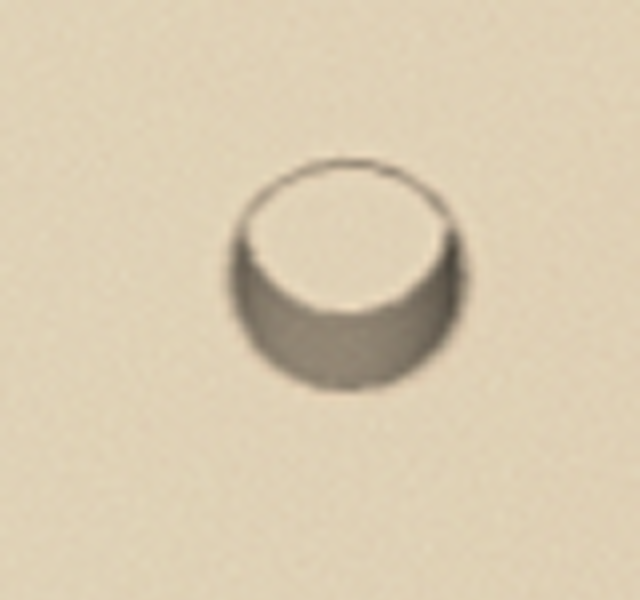

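The rim is centred at pixel (318.1,223.8), which puts the hole at about (527.2, 29.4). Now over the probe.

Call:
{"name": "play_rows", "arguments": {"targets": [[0,0,0,0,0.3,0.612,1],[0,0,0,0,0.3,0.612,1],[0,0,0,0,0.3,0.612,1],[0,0,0,0,0.3,0.612,1],[0,0,0,0,0.3,0.612,1],[0,0,0,0,0.3,0.612,1],[0,0,0,0,0.3,0.612,1],[0,0,0,0,0.3,0.612,1],[0,0,0,0,0.3,0.612,1],[0,0,0,0,0.3356,0.612,1],[0,0,0,0,0.3356,0.612,1],[0,0,0,0,0.3356,0.612,1],[0,0,0,0,0.3356,0.612,1]]}}

```text
t: 13.07
tool_pos: [458.3, 370.9, 337.0]
orientation: [-1.305, 1.57, -0.034]
contact_force: [0.0, -0.2, -0.7]
opening: 0.997
```

```bash
python3 - <<'E'
from h import *
p,R,s=pose(); print(p.round(1),R.round(4),s['qpos'].round(2))
c=bot.capture('wrist'); save(c,'w6'); np.save('probe.npy',c['frame'])
for n in ['probe','probe_grip','stand']:
  for d in bot.pinpoint(n,c)[:4]: print(n,np.round(d['location'],1),d['score'])
for uv in [(315,230),(315,220),(325,230)]: print(uv,back(c,p,R,*uv,206).round(1))
E
```

```text
[458.3 370.9 337. ] [[ 5.000e-04 -9.551e-01  2.962e-01]
 [-0.000e+00  2.962e-01  9.551e-01]
 [-1.000e+00 -5.000e-04  1.000e-04]] [ 0.48  0.41  1.   -0.    1.73 -0.79]
probe [461.9 370.7  16.9] 0.62
probe_grip [458.6 373.7 173.9] 0.85
stand [3.017e+02 3.555e+02 2.000e-01] 0.89
stand [407.9 526.7  -2.7] 0.84
stand [457.4 374.6   1.7] 0.82
stand [686.4 324.1  -3.4] 0.68
(315, 230) [452.2 371.2 206. ]
(315, 220) [445.3 373.3 206. ]
(325, 230) [454.3 377.9 206. ]
```

View pics/w6.png

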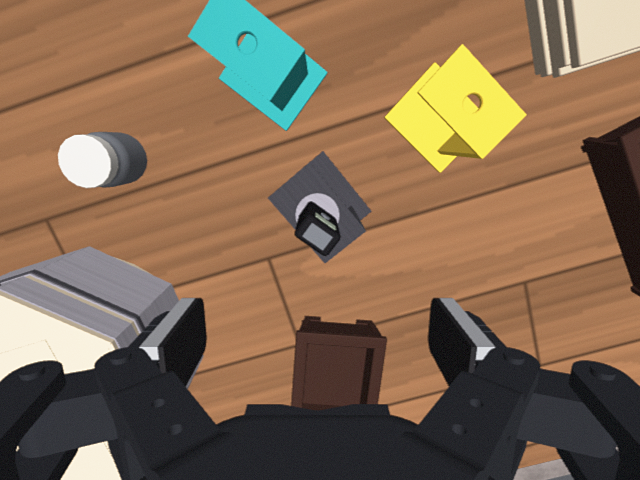

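The handle's top is at about (318,237) and the heat shield at (317,210). I need the handle's angle, so one crop with a rectangle fitted.

```bash
python3 - <<'E'
import numpy as np,cv2
f=np.load('probe.npy'); cr=f[180:280,260:380,::-1]
cv2.imwrite('pics/w6c.png',cv2.resize(cr,(720,600),interpolation=cv2.INTER_CUBIC))
E
```

```text
(no output)
```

View pics/w6c.png

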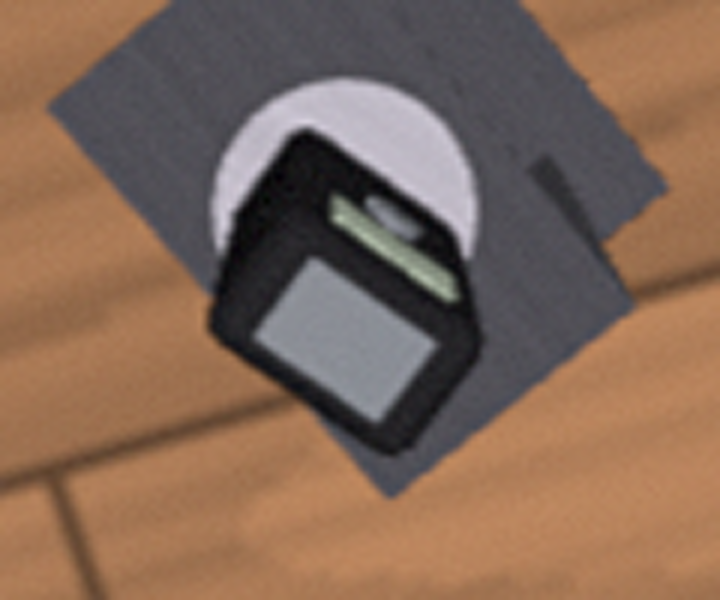

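The panel edges put the handle's long axis at a yaw of about 36°, with its axis near (457.6, 371.8). I'll turn so the jaws close across the 20 mm thickness (yaw 126°), then check numerically.

Call:
{"name": "play_rows", "arguments": {"targets": [[-0.887,0,0,0,0.0019,0.0013,1],[-0.887,0,0,0,0.0019,0.0013,1],[-0.887,0,0,0,0.0019,0.0013,1],[-0.887,0,0,0,0.0019,0.0013,1],[-0.887,0,0,0,0.0019,0.0013,1],[-0.887,0,0,0,0.0019,0.0013,1],[-0.887,0,0,0,0.0019,0.0013,1],[-0.887,0,0,0,0.0019,0.0013,1],[-0.887,0,0,0,0.0019,0.0013,1],[-0.887,0,0,0,0.0019,0.0013,1],[-0.887,0,0,0,0.0019,0.0013,1],[-0.887,0,0,0,0.0019,0.0013,1]]}}

```text
t: 14.27
tool_pos: [457.1, 372.3, 336.8]
orientation: [-2.297, 1.571, -0.099]
contact_force: [-0.3, -0.3, 0.1]
opening: 0.998
```

```bash
python3 - <<'E'
from h import *
p,R,s=pose(); print(p.round(1),R.round(4),s['qpos'].round(2))
c=bot.capture('wrist'); f=c['frame'].astype(int)
for n in ['probe','probe_grip']:
  for d in bot.pinpoint(n,c)[:4]: print(n,np.round(d['location'],1),d['score'])
r=bot.silhouettes('probe',c)
m=r[0]['region'] if r else np.zeros((480,640),bool); print(r[0]['score'] if r else None)
v,u=np.nonzero(m); print(u.min(),u.max(),v.min(),v.max())
g=f.sum(2)
dark=(m&(g<150)).astype(np.uint8)
print(cv2.minAreaRect(np.argwhere(dark)[:,::-1].astype(np.float32)))
# grey panel: mid brightness, neutral, not stand
pan=(m&(g>300)&(g<500)&(f.max(2)-f.min(2)<40)).astype(np.uint8)
k,l,st,ce=cv2.connectedComponentsWithStats(pan); 
for i in range(1,k):
  if st[i,4]>60: print(st[i],ce[i].round(1),cv2.minAreaRect(np.argwhere(l==i)[:,::-1].astype(np.float32)),back(c,p,R,*ce[i],206).round(1))
cv2.imwrite('pics/w7.png',cv2.resize(c['frame'][180:280,260:380,::-1],(720,600),interpolation=cv2.INTER_CUBIC))
E
```

```text
[457.1 372.3 336.8] [[ 0.     -0.8095 -0.5871]
 [-0.     -0.5871  0.8095]
 [-1.     -0.     -0.    ]] [ 0.48  0.41  1.   -0.    1.73 -1.72]
probe [459.4 372.1  16. ] 0.86
probe_grip [455.6 372.8 175. ] 0.74
0.77
295 337 194 255
((315.0, 229.0), (52.0, 26.0), 90.0)
[306 225  18  25 426] [314.9 236.9] ((314.5, 237.0), (24.0, 17.0), 90.0) [456.9 371.1 206. ]
```

The panel is now square to the image, so the jaws are aligned, and the centre is within 1 mm. Descend and grasp.

Call:
{"name": "play_rows", "arguments": {"newtons": 70, "targets": [[0,0,0,0.07,0.0008,-0.0012,1],[0,0,0,0.14,0.0008,-0.0012,1],[0,0,0,0.2,0.0008,-0.0012,1],[0,0,0,0.26,0.0008,-0.0012,1],[0,0,0,0.3,0.0008,-0.0012,1],[0,0,0,0.32,0.0008,-0.0012,1],[0,0,0,0.326,0.0008,-0.0012,1],[0,0,0,0.326,0.0008,-0.0012,1],[0,0,0,0.326,0.0008,-0.0012,-1],[0,0,0,0.326,0.0008,-0.0012,-1],[0,0,0,0.326,0.0008,-0.0012,-1],[0,0,0,0.326,0.0008,-0.0012,-1],[0,0,0,0.326,0.0008,-0.0012,-1],[0,0,0,0.326,0.0008,-0.0012,-1],[0,0,0,0.326,0.0008,-0.0012,-1],[0,0,0,0.326,0.0008,-0.0012,-1],[0,0,0,0.326,0.0008,-0.0012,-1],[0,0,0,0.326,0.0008,-0.0012,-1]]}}

```text
t: 15.97
tool_pos: [457.1, 371.8, 174.2]
orientation: [-1.58, 1.57, 0.619]
contact_force: [-1.7, -0.4, 6.5]
opening: 0.224
```

Gripped. Lifting straight up.

Call:
{"name": "play_rows", "arguments": {"targets": [[0,0,0,-0.01,0,0,-1],[0,0,0,-0.02,0,0,-1],[0,0,0,-0.04,0,0,-1],[0,0,0,-0.06,0,0,-1],[0,0,0,-0.09,0,0,-1],[0,0,0,-0.12,0,0,-1],[0,0,0,-0.16,0,0,-1],[0,0,0,-0.2,0,0,-1],[0,0,0,-0.24,0,0,-1],[0,0,0,-0.28,0,0,-1],[0,0,0,-0.32,0,0,-1],[0,0,0,-0.36,0,0,-1],[0,0,0,-0.39,0,0,-1],[0,0,0,-0.4,0,0,-1],[0,0,0,-0.4,0,0,-1],[0,0,0,-0.4,0,0,-1]]}}

```text
t: 17.3
tool_pos: [456.9, 371.6, 373.3]
orientation: [1.424, 1.57, -2.659]
contact_force: [0.3, 0.4, -1.7]
opening: 0.224
```

```bash
python3 - <<'E'
from h import *
p,R,s=pose(); print(p.round(1),R.round(4),s['contact_force'].round(2),s['opening'])
for nm in ['side','top','wrist']:
  c=bot.capture(nm); 
  if nm!='top': save(c,'held_'+nm)
  for n in ['probe_tip','probe_upper','probe_grip']:
    for d in bot.pinpoint(n,c)[:2]: print(nm,n,np.round(d['location'],1),round(d['score'],2))
print(rel([527.5,29.8,p[2]]))
a=cv2.imread('pics/held_side.png');b=cv2.imread('pics/held_wrist.png')
cv2.imwrite('pics/held.png',np.hstack([a[60:460,150:550],b[80:480,120:520]]))
E
```

```text
[456.9 371.6 373.3] [[-7.000e-04 -8.086e-01 -5.884e-01]
 [-3.000e-04 -5.884e-01  8.086e-01]
 [-1.000e+00  7.000e-04  1.000e-04]] [ 0.26  0.39 -1.75] 0.22423152550219885
side probe_tip [458.1 365.8 213.6] 0.91
side probe_upper [455.8 370.5 288.4] 0.89
side probe_grip [457.4 375.3 370.5] 0.93
wrist probe_tip [457.5 365.8 215.5] 0.58
wrist probe_grip [455.7 370.1 373. ] 0.56
(array([0., 0., 0.]), array([ 0.0009,  0.2883, -0.6359]))
```

View pics/held.png

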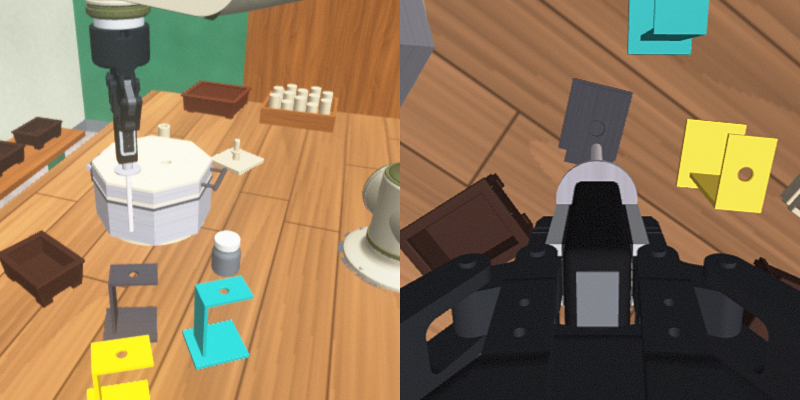

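The probe is held, clear of the stand, but the networks hint at a slight tilt (tip at y 366 against TCP 371.6). I'll measure the sheath's axis in both views.

```bash
cat >> h.py <<'E'
from scipy.optimize import least_squares
def wcam(c,p,R):
    T=np.array(c['T_tool_cam']); Rw=R@T[:3,:3]; o=R@T[:3,3]+p
    return dict(c,R=Rw.T,t=-Rw.T@o)
def axis_px(c,tip,up,half=9):
    """centre of the bright sheath in scans across the predicted axis; returns list of (frac, centre px, normal)"""
    g=cv2.cvtColor(c['frame'],cv2.COLOR_RGB2HSV).astype(float)
    out=[]
    A,B=np.array(project(c,tip)),np.array(project(c,up)); d=(B-A)/np.linalg.norm(B-A); n=np.array([-d[1],d[0]])
    for f in np.linspace(.08,.85,14):
        q=A+f*(B-A); k=np.arange(-half,half+.01,.25)
        S=cv2.remap(g[:,:,1].astype(np.float32),(q[0]+k*n[0]).astype(np.float32)[None],(q[1]+k*n[1]).astype(np.float32)[None],cv2.INTER_LINEAR)[0]
        out.append((f,q,n,k,S))
    return out
E
python3 - <<'E'
from h import *
p,R,s=pose()
c=bot.capture('side'); w=wcam(bot.capture('wrist'),p,R)
tip=p-[0,0,159.2]
for nm,cc in (('side',c),('wrist',w)):
  print(nm,'pred tip',np.round(project(cc,tip),1),'shield bottom',np.round(project(cc,tip+[0,0,110]),1), 'down nadir px',np.round(project(cc,tip+[0,0,60]),1))
cs=c['frame'][215:300,265:295]; 
hs=cv2.cvtColor(c['frame'],cv2.COLOR_RGB2HSV)
m=bot.silhouettes('probe',c)[0]['region']
for v in range(225,302,6):
  u=np.nonzero(m[v,240:320])[0]+240
  print(v,u.min() if len(u) else None,u.max() if len(u) else None)
m=bot.silhouettes('probe',w)
if m:
  m=m[0]['region']
  for v in range(215,262,3):
    u=np.nonzero(m[v])[0]; print('w',v,u.min() if len(u) else None,u.max() if len(u) else None)
E
```

```text
side pred tip [280.8 289.9] shield bottom [277.2 229. ] down nadir px [278.9 257.8]
wrist pred tip [316.2 228.9] shield bottom [316.  279.6] down nadir px [316.1 250.9]
225 267 289
231 265 289
237 275 281
243 276 280
249 276 280
255 276 281
261 277 281
267 277 281
273 278 282
279 278 282
285 278 282
291 280 282
297 None None
w 215 None None
w 218 None None
w 221 None None
w 224 314 316
w 227 311 320
w 230 311 320
w 233 311 321
w 236 310 321
w 239 308 323
w 242 299 330
w 245 293 337
w 248 290 341
w 251 287 345
w 254 285 348
w 257 283 351
w 260 281 353
```

The sheath lies within about 1 mm of the predicted vertical axis in both views, so the networks' tip offset was noise. Carrying it over the hole.

Call:
{"name": "play_rows", "arguments": {"targets": [[0,0,0,0,0.015,-0.03,-1],[0,0,0,0,0.036,-0.08,-1],[0,0,0,0,0.064,-0.14,-1],[0,0,0,0,0.095,-0.21,-1],[0,0,0,0,0.127,-0.28,-1],[0,0,0,0,0.159,-0.35,-1],[0,0,0,0,0.19,-0.42,-1],[0,0,0,0,0.222,-0.49,-1],[0,0,0,0,0.25,-0.55,-1],[0,0,0,0,0.27,-0.595,-1],[0,0,0,0,0.281,-0.62,-1],[0,0,0,0,0.2865,-0.631,-1],[0,0,0,0,0.2887,-0.636,-1],[0,0,0,0,0.2887,-0.636,-1],[0,0,0,0,0.2887,-0.636,-1],[0,0,0,0,0.2887,-0.636,-1],[0,0,0,0,0.2887,-0.636,-1]]}}

```text
t: 19.52
tool_pos: [527.2, 30.6, 373.9]
orientation: [-1.695, 1.571, 0.506]
contact_force: [-0.2, -0.5, -1.7]
opening: 0.226
```

```bash
python3 - <<'E'
from h import *
p,R,s=pose(); print(p.round(1),R.round(4),s['contact_force'].round(2),s['opening'],s['qpos'].round(2))
c=bot.capture('side'); w0=bot.capture('wrist'); w=wcam(w0,p,R); save(c,'s8'); save(w,'w8')
tip=p-[0,0,159.2]
for nm,cc in (('side',c),('wrist',w)):
  print(nm,'pred tip',np.round(project(cc,tip),1),'shield',np.round(project(cc,tip+[0,0,110]),1), 'hole',np.round(project(cc,[527.3,29.5,160]),1))
for cc in (c,w0):
  for n in ['hole','probe_tip']:
    for d in bot.pinpoint(n,cc)[:1]: print(n,np.round(d['location'],1),d['score'])
a=cv2.resize(w['frame'][170:270,266:366,::-1],(400,400),interpolation=cv2.INTER_CUBIC)
u,v=map(int,project(c,tip)); print('side crop origin',u-50,v-50)
b=cv2.resize(c['frame'][v-50:v+50,u-50:u+50,::-1],(400,400),interpolation=cv2.INTER_CUBIC)
cv2.imwrite('pics/over.png',np.hstack([a,b]))
E
```

```text
[527.2  30.6 373.9] [[ 1.000e-04 -8.078e-01 -5.895e-01]
 [ 1.000e-04 -5.895e-01  8.078e-01]
 [-1.000e+00 -2.000e-04 -0.000e+00]] [-0.19 -0.54 -1.75] 0.22601731738589298 [-0.17  0.28  1.09  0.    1.77 -2.37]
side pred tip [316.  200.1] shield [315.5 153.1] hole [316.3 221.4]
wrist pred tip [316.2 228.9] shield [316.  279.5] hole [315.3 214.7]
hole [527.2  23.4 160.4] 0.66
probe_tip [528.3  28.  215.3] 0.94
hole [529.6  25.6 159.6] 0.97
probe_tip [529.5  26.4 215.6] 0.86
side crop origin 265 150
```

View pics/over.png

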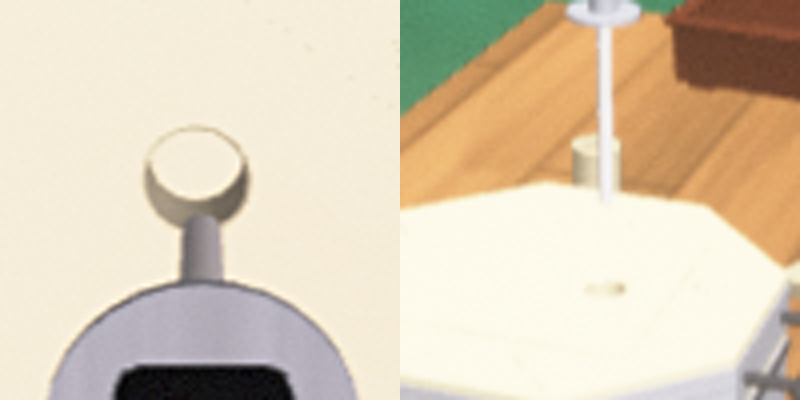

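Wrist crop: hole rim centred at pixel (315.2,214.0), predicted (315.3,214.7). The sheath tip is also where expected. In the side view, hole and sheath both sit at u≈316.5. A 1.3 mm correction remains before descending.

Call:
{"name": "play_rows", "arguments": {"targets": [[0,0,0,0,0.0018,-0.0019,-1],[0,0,0,0.01,0.0018,-0.0019,-1],[0,0,0,0.02,0.0018,-0.0019,-1],[0,0,0,0.03,0.0018,-0.0019,-1],[0,0,0,0.04,0.0018,-0.0019,-1],[0,0,0,0.05,0.0018,-0.0019,-1],[0,0,0,0.06,0.0018,-0.0019,-1],[0,0,0,0.07,0.0018,-0.0019,-1],[0,0,0,0.075,0.0018,-0.0019,-1],[0,0,0,0.08,0.0018,-0.0019,-1],[0,0,0,0.08,0.0018,-0.0019,-1],[0,0,0,0.08,0.0018,-0.0019,-1]]}}

```text
t: 20.82
tool_pos: [527.3, 28.3, 333.9]
orientation: [-2.407, 1.571, -0.207]
contact_force: [0.7, -0.2, -1.0]
opening: 0.226
```

```bash
python3 - <<'E'
from h import *
p,R,s=pose(); print(p.round(1),R.round(4),s['contact_force'].round(2))
c=bot.capture('side'); w0=bot.capture('wrist'); w=wcam(w0,p,R)
tip=p-[0,0,159.2]
for nm,cc in (('side',c),('wrist',w)):
  print(nm,'pred tip',np.round(project(cc,tip),1),'hole',np.round(project(cc,[527,29.3,160]),1))
a=cv2.resize(w['frame'][170:270,266:366,::-1],(400,400),interpolation=cv2.INTER_CUBIC)
u,v=map(int,project(c,tip)); print('side crop origin',u-25,v-25)
b=cv2.resize(c['frame'][v-25:v+25,u-25:u+25,::-1],(400,400),interpolation=cv2.INTER_CUBIC)
cv2.imwrite('pics/over2.png',np.hstack([a,b]))
print(rel([527,29.3,243.2]))
E
```

```text
[527.3  28.3 333.9] [[ 1.000e-04 -8.086e-01 -5.884e-01]
 [-0.000e+00 -5.884e-01  8.086e-01]
 [-1.000e+00 -1.000e-04 -1.000e-04]] [ 0.73 -0.17 -0.97]
side pred tip [316.5 215.5] hole [316.5 221.4]
wrist pred tip [316.3 228.9] hole [317.4 225.2]
side crop origin 291 190
(array([0., 0., 0.]), array([ 0.1818, -0.0005,  0.002 ]))
```

I've used up the picture views, so the rest is numeric. I'll average the pose readings and check hole and sheath in the pixels.

```bash
python3 - <<'E'
from h import *
P=[];
for i in range(8):
  p,R,s=pose(); P.append(p); w0=bot.capture('wrist')
P=np.array(P); print(P.mean(0).round(2),P.std(0).round(2))
p=P.mean(0); w=wcam(w0,p,R); tip=p-[0,0,159.2]
print('pred tip',np.round(project(w,tip),1),'hole',np.round(project(w,[527,29.3,160]),1))
for n in ['hole','probe_tip']:
  for d in bot.pinpoint(n,w0)[:1]: print(n,np.round(d['location'],1),d['score'])
g=w0['frame'].sum(2)
for v in range(204,248,2): print(v,' '.join('%3d'%x for x in g[v,294:340]))
E
```

```text
[527.27  28.36 333.99] [0.02 0.01 0.08]
pred tip [316.3 228.9] hole [317.4 225.2]
hole [530.1  24.8 160.6] 0.61
probe_tip [525.1  26.  176.2] 0.98
204 699 700 695 699 701 703 701 696 699 700 699 700 696 701 699 695 699 700 702 695 696 697 701 701 703 697 703 698 701 698 700 701 700 698 699 701 697 700 700 704 702 700 702 696 701 703
206 697 697 698 696 700 697 700 697 701 697 703 701 699 697 698 699 700 696 697 702 700 700 695 702 697 697 700 700 699 699 699 699 701 703 702 699 700 698 703 700 697 705 700 701 703 700
208 702 701 698 700 701 701 700 696 698 700 697 701 697 696 700 696 701 700 701 693 698 701 699 699 703 701 702 700 701 700 701 703 699 701 701 696 699 703 701 699 701 704 703 698 698 701
210 700 698 700 700 697 698 701 696 700 698 698 697 699 701 697 704 706 704 703 699 699 676 667 669 688 702 694 705 701 706 707 703 702 703 698 698 700 702 699 700 699 701 701 703 700 700
212 697 699 698 697 698 698 697 700 697 700 700 699 701 705 686 641 601 617 633 670 688 688 691 692 688 664 646 603 555 592 671 703 706 707 701 701 701 699 700 700 701 702 703 701 701 700
214 700 701 6
[... 2482 characters left out ...]
 718 644 564 505 376 310 299 306 307 326 322 340 331 345 339 344 415 452 480 609 695 718 716 707 711 700 705 700 700 698 696 697 696 698
242 700 701 705 709 712 717 632 556 449 366 342 338 377 444 510 534 537 532 543 535 539 534 546 535 530 534 518 527 525 519 516 484 423 387 406 415 467 517 616 694 712 706 701 700 697 696
244 717 713 634 542 413 385 400 481 534 539 553 551 548 555 558 553 545 551 543 544 535 535 536 539 536 536 534 537 539 532 532 548 548 549 551 558 548 540 508 451 424 491 612 694 710 708
246 449 347 361 467 526 548 550 549 561 565 548 546 549 551 554 552 546 544 544 536 533 542 534 530 540 531 525 529 543 537 545 543 550 541 550 562 562 567 558 564 559 538 490 440 421 547
```

Hole rim centre is at pixel (316.7,224.3), the sheath centre at u≈316.0. Tip and hole axis agree to under 1 mm. Lowering 90 mm slowly.

Call:
{"name": "play_rows", "arguments": {"targets": [[0,0,0,0.004,0,0.0009,-1],[0,0,0,0.01,0,0.0009,-1],[0,0,0,0.02,0,0.0009,-1],[0,0,0,0.03,0,0.0009,-1],[0,0,0,0.04,0,0.0009,-1],[0,0,0,0.05,0,0.0009,-1],[0,0,0,0.06,0,0.0009,-1],[0,0,0,0.07,0,0.0009,-1],[0,0,0,0.08,0,0.0009,-1],[0,0,0,0.09,0,0.0009,-1],[0,0,0,0.1,0,0.0009,-1],[0,0,0,0.11,0,0.0009,-1],[0,0,0,0.12,0,0.0009,-1],[0,0,0,0.13,0,0.0009,-1],[0,0,0,0.14,0,0.0009,-1],[0,0,0,0.15,0,0.0009,-1],[0,0,0,0.16,0,0.0009,-1],[0,0,0,0.17,0,0.0009,-1],[0,0,0,0.177,0,0.0009,-1],[0,0,0,0.181,0,0.0009,-1]]}}

```text
t: 23.08
tool_pos: [526.9, 28.7, 242.8]
orientation: [0.708, 1.57, 2.908]
contact_force: [-0.6, -0.0, -0.8]
opening: 0.224
```

```bash
python3 - <<'E'
from h import *
P=[]
for i in range(10):
  p,R,s=pose(); P.append(p); c=bot.capture('side') if i==9 else bot.capture('top')
P=np.array(P); p=P.mean(0); print(P[0].round(2),P[-1].round(2),R.round(4),s['contact_force'].round(2),s['opening'])
tip=p-[0,0,159.2]
print('pred sheath at lid',project(c,tip+[0,0,76]),'at shield',project(c,tip+[0,0,110]),'hole',project(c,[526.9,28.8,160]))
f=c['frame']; g=f.sum(2)
for v in range(196,228,2): print(v,' '.join('%3d'%x for x in g[v,304:330]))
t=bot.capture('top')
for n in ['plug','pot','prop','jar']:
  for d in bot.pinpoint(n,t)[:2]: print(n,np.round(d['location'],1),round(d['score'],2))
E
```

```text
[526.87  28.75 242.75] [527.01  28.7  243.51] [[ 3.000e-04 -8.086e-01 -5.884e-01]
 [-1.000e-04 -5.884e-01  8.086e-01]
 [-1.000e+00 -2.000e-04 -3.000e-04]] [-0.05  0.11 -1.03] 0.22746677484642466
pred sheath at lid (np.float64(316.5803278054176), np.float64(221.25321533477884)) at shield (np.float64(316.4495147821923), np.float64(208.00456554861302)) hole (np.float64(316.6025372230481), np.float64(221.31566605695184))
196 690 669 666 640 576 407 248 194 228 402 598 537 377 331 379 392 437 462 526 370 387 409 397 399 402 394
198 737 739 737 737 729 543 271 214 210 241 436 531 545 528 529 525 461 386 308 284 511 509 507 493 455 457
200 737 738 738 734 732 559 287 208 201 218 211 217 208 208 208 207 213 215 205 347 710 730 733 734 731 713
202 737 737 737 737 738 725 501 266 223 210 215 217 220 233 239 241 247 298 317 471 720 736 735 738 737 736
204 734 736 735 738 736 732 722 626 518 399 372 464 510 572 577 617 651 710 723 729 734 738 739 738 739 737
206 738 737 738 738 726 715 705 704 696 554 516 585 634 663 656 630 653 694 693 702 710 732 738 733 736 737
208 739 738 738 733 661 682 695
[... 501 characters left out ...]
736 737
218 737 739 738 739 738 737 739 739 738 738 734 674 707 737 727 736 738 737 737 739 738 737 738 738 737 738
220 738 737 737 739 737 740 737 735 733 731 730 666 707 734 720 695 704 726 737 738 739 737 738 738 738 739
222 738 738 739 737 741 738 731 696 685 693 698 641 704 731 698 616 574 672 734 739 738 739 738 737 737 739
224 738 738 739 737 739 741 738 736 731 731 726 713 729 737 730 719 731 737 738 738 738 739 738 738 740 736
226 738 738 738 738 739 738 738 738 741 739 737 739 738 737 738 738 737 739 738 737 738 738 738 737 738 737
plug [ 434.9 -321.5   14. ] 0.58
pot [686.6 325.    0.7] 0.84
pot [347.1 160.6  -1.9] 0.47
prop [ 685.8 -361.5    5. ] 0.85
jar [343.2 158.1  -1.9] 0.68
```

In the side view the sheath (u≈316.5) passes through the rim (centre u≈316) with gap on both sides. No contact force, tip about 76 mm down. Plug and bystanders are in place, so I'll hand in.

```bash
python3 -c "
from h import *
print(bot.hand_in()); p,R,s=pose(); print(p,s['contact_force'],s['opening'],s['t'])"
```

```text
the job is handed in; nothing more can be done
None
the job is handed in; nothing more can be done
```

The job is handed in. The plug is out and standing released on the slab. The probe is held upright through the open hole, with its tip about 76 mm below the lid's top. `hand_in()` reported no verdict, so success is judged only from my own checks.

**Last checks before handing in (at about 23 s):**
- **Probe position:** the TCP was at (527.0, 28.7, 243.5), which puts the tip at about z = 84 mm. The sheath is within about 1 mm of the hole's axis in the wrist and side images.
- **Contact and grip:** the force reading was only about 1 N, about the probe's weight, so I saw no sign of it touching the kiln. The grip opening was steady.
- **Plug:** the top camera places it on the slab at about (435, -322).
- **Bystanders:** the pot, jar and kiln post are within about 6 mm of where they were first seen, close to the detector's error.

**Disagreements and limits:**
- **Hole position:** the trained networks scattered by 4–5 mm, placing the hole at y = 23–32. I relied on my own measurements of the rim and sheath in the images instead.
- **Tilt:** the networks also hinted at a tilt of the probe, which the sheath pixels did not confirm.
- **Picture limit:** I reached it before the final descent, so the last checks were numeric only.

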